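# Fish out the stray sample hanger and fill the display rail

### The arm

A 6-joint arm with a two-finger parallel gripper is mounted at the origin on a cart in front of the work surface, level with it; the furniture and walls round the work are solid. World frame = base frame: x ahead of the robot, y to its left, z up, the work surface at z = 0. Lengths are in m, angles in rad, forces in N, time in s.
With the tool pointing down it reaches from about 0.375 to 0.9 m from the base axis. Payload 3.1 kg.
Tool frame: the origin (TCP) lies between the finger pads; the fingertips stand 8 mm ahead of it and the grasp point (between the pads) lies 11 mm behind it; z points along the fingers, y is the line along which they close (so a half turn about z gives the same grasp; the last joint's range is limited). The gripper opens to 87 mm and grips with 3 to 60 N. Pads are 19 mm wide; open, the fingers measure 117 mm over their backs; the gripper's body (75 mm by 190 mm) begins 51 mm behind the grasp point.
Start: joints at [-1.518, 0.527, 1.433, -0, 1.181, -0.178], TCP at [0.143, -0.608, 0.231] pointing down, gripper open.
Joint ranges: [-3.08, 3.08], [-0.75, 2.2], [0.22, 2.44], [-1.43, 4.57], [0, 2.65], [-2.85, 2.85]. Speed limits (rad/s): [2.79, 2.79, 3.14, 3.14, 3.14, 3.14].

### API

Orientations are given as a unit quaternion [x, y, z, w].
In Python, from rig import robot, vision, job gives the robot as it stands.
- The arm moves only by the shell command python3 -m handwheel 'ROWS' [OPENING] [FORCE]. ROWS is JSON, a list of rows, each a list of 4 numbers: the shift along the tool's x, y, z as a fraction of full scale, then the turn about the tool's z as a fraction of full scale. A call has 1 to 20 rows; each row is the pose to reach, as a shift and turn from the pose commanded when the call began, along the tool's axes at that moment, turning the shorter way round; what a row does not reach only later rows make up. Full scale, the value 1, is 300 mm for a shift and 2 pi rad for a turn. A row lasts 1/12 s, in which the tool goes at most 41.7 mm and 7.16 degrees, less where a joint would pass 70% of its speed; a pose out of reach is approached as far as the arm can. A call with a number of a shift or a turn outside -1 to 1 is refused whole. A call with a gripper value outside its range is refused whole. OPENING is the opening in per cent of the stroke, from 0 (shut) to 100 (fully open), set as the call begins (- or left out, the last holds). The fingers move at their own pace and stop on an object; FORCE is the grip in N (left out, the last holds). Time passes only in rows, so rows that repeat a pose let the fingers close. It gives the time, the measured TCP pose, the force, the opening and the grip force at its end, in the units of the state.
- robot.get_obs(): the state, without advancing time (a new reading comes with each control period).
- vision.camera(name): name is "scene" or "top" or "wrist"; returns a dict with "frame" (400x640x3 uint8, red, green, blue), "K" (3x3 intrinsics, pixels), "k1" (the pictures are not rectified: a ray, as slopes to the right and down, at radius r is drawn at 1 + k1 r^2 times it, then the intrinsics apply), "cam_to_world" (4x4, takes a point from camera to world coordinates); the wrist camera has in their place "hand_eye" (4x4, takes a point from camera to tool coordinates, whose origin is the TCP and whose axes are the flange's). Camera axes: x right, y down, z forward; pixel columns grow to the right and rows downward; lengths in m; the calibration is good to about 2 mm. A picture is of the moment at which its call begins: read the wrist's pose just before it. There is no depth.
- job.hand_in(): hands the job in; it is judged then, once.
Trained networks look in the newest picture that a camera, given by its name, has taken for a name from the list of things; names that differ only in an ending like _2 or _b are one class to them, and where a whole thing is asked for, a point or a joint stands for the part that bears it (a point fixed in the world has none). Each returns a list of dicts, best first, with "conf" (0 to 1); they miss things now and then, are a little off and sometimes report something else, mostly with a low value. They report only what shows in the picture. A call takes as long as a camera call. They do not tell look-alikes from the thing itself.
- vision.look_for(camera, label): "point" ([row, column] in pixels, amid what is visible of it).
- vision.outline_of(camera, label): "mask" (400x640 bool, what is visible of it) and "point" ([row, column] in pixels, amid what is visible of it).
The state is a dict: "time": time; "q": joint angles; "joint_velocities": joint speeds; "joint_torque": joint torques, N m; "position": TCP position; "tool_rot": TCP orientation; "ft_force": force on the tool from outside, world axes, zero at the start; "moment": the same for the moment, N m; "grip_width": finger opening in m; "grip_force": force on a finger pad.
Only numpy, scipy, OpenCV 4.12 (cv2) and the standard library are available. Lean on these libraries where they do the work, as an engineer would, in place of code of your own. Each camera call takes 0.05 s, during which the arm holds its last target. There are 200 camera calls.

### The job

One sample hanger has slid in under the clear riser, out of the gripper's reach: take the hooked rod from its rubber pad, pull the hanger out from under the riser with it, and lay the rod back with its handle along the pad. Then hang that hanger and every spare hanger standing on the table on the rail, lowering each into the middle of a free gap between two hanging ones (one to a gap, any gap). Do not knock off or shift the hangers that already hang, and leave the ink tin and torch alone.

Things in the scene. Friction and masses are not known exactly. Their poses are not given: they have to be found in the camera images.
- rail: display rail: horizontal steel bar 10 mm thick along y, its axis 120 mm above the table, ends at y=+-225 mm, posts at y=+-215 mm with flat feet 110x36x8 mm; fixed. Origin on the table under the bar's middle. A hanger on the bar has its underside 30 mm above the table
- gap_0 (a point): where the centre point of a hanger is when it hangs in gap 0 between hung_0 and hung_1 (on the rail's middle plane, 100 mm above the table); gap centres at y=-132, -44, 44, 132 mm of the rail. A gap is about 52 mm between the neighbours' blocks (each neighbour may hang some 2 mm aside), so a block has about 8 mm free on either side
- gap_1 (a point): where the centre point of a hanger is when it hangs in gap 1 between hung_1 and hung_2 (on the rail's middle plane, 100 mm above the table); gap centres at y=-132, -44, 44, 132 mm of the rail. A gap is about 52 mm between the neighbours' blocks (each neighbour may hang some 2 mm aside), so a block has about 8 mm free on either side
- gap_2 (a point): where the centre point of a hanger is when it hangs in gap 2 between hung_2 and hung_3 (on the rail's middle plane, 100 mm above the table); gap centres at y=-132, -44, 44, 132 mm of the rail. A gap is about 52 mm between the neighbours' blocks (each neighbour may hang some 2 mm aside), so a block has about 8 mm free on either side
- gap_3 (a point): where the centre point of a hanger is when it hangs in gap 3 between hung_3 and hung_4 (on the rail's middle plane, 100 mm above the table); gap centres at y=-132, -44, 44, 132 mm of the rail. A gap is about 52 mm between the neighbours' blocks (each neighbour may hang some 2 mm aside), so a block has about 8 mm free on either side
- hung_0_center (a point): hanger 0, hanging at the rail's -y end. All hangers are alike, 139 mm tall, 0.16 kg, heavy below: wooden block 40x36x26 mm (x, y, z) with a jade disc on its front (-x); metal strip and hook above; on top a grip tab 10 mm thick (x), 20 wide (y), 99 to 139 mm above the underside. The point is on the middle axis 70 mm above the underside; x across the rail, y along it
- hung_1_center (a point): hanger 1, as hung_0. Its hook: a strip 20 mm wide (y), 3 thick rises from the block at x=-11.5 mm to a flat bridge whose underside is 95 mm above the block's underside; behind it a short leg at x=+11.5 mm goes down to 70 mm above the underside, flared outward below; 20 mm free inside between strip and leg, open downward
- hung_2_center (a point): hanger 2 on the rail, as hung_0
- hung_3_center (a point): hanger 3 on the rail, as hung_0
- hung_4_center (a point): hanger 4, hanging at the rail's +y end, as hung_0
- spare_a_center (a point): spare hanger standing upright on the table (like hung_0; point 70 mm above the table); may be absent
- spare_b_center (a point): spare hanger like spare_a; may be absent
- spare_c_center (a point): spare hanger like spare_a; may be absent
- stray_center (a point): hanger like the spares, standing under the riser, nearer to its -y wall, its block's front 0 to 30 mm behind the front edge
- riser: clear acrylic riser, fixed: 160 mm deep (x), 120 wide, 150 high, walls and roof 4 mm, back closed, open towards -x (the front, at x=-80 mm); 112 mm free between the side walls, 146 mm under the roof. Origin on the table under its middle
- rod_grip (a point): hooked rod, 80 g, lying flat: wooden handle 80 mm long (x), 28 wide (y), 18 high; from its +x end a 7 mm steel rod runs on along x at half the handle's height to x=155 mm, where it bends square to -y: a hook whose rounded tip lies at y=-37.5 mm. The point is the handle's centre, 9 mm above its underside
- pad: black rubber pad 120x60x3 mm, fixed to the table, long side along x; the rod's handle lies along it. Origin at the centre of the underside
- ink_tin: round ink tin, 60 mm across, 20 mm high, behind the rail; bystander, origin under its centre
- torch: pocket torch, 106x28 mm, lying behind the rail; bystander, origin under its centre
Not all that is in view belongs to the job. Leave any green look-alike of the part that bears spare_a_center alone. What is shaped like the part that bears spare_c_center but blue is not meant.

How it is judged:
By the outcome, as a careful person would: the job done as asked, in the order asked, and still so for the second after the job is handed in, with the robot touching nothing.
Of spare_a, spare_b, spare_c only 2 to 3 are there at a start; the rules pass over those that are not, and their reading is None.
At some moment in a run one of rod, spare_a, spare_b, spare_c may be knocked a few centimetres aside while the robot is not near it.
It also fails if it takes over 210 s, if anything falls off the work surface, if the arm or the gripper's body presses on something with over 40 N, if the wrist force passes 120 N, or if a joint passes its speed limit or range.

## Working session

There is one attempt and no reset: what is moved stays moved. The work goes in short steps, Python scripts to look and compute and a shell command to move; the robot and the scene stay as the last step left them, time stands still between calls to the robot, and variables do not carry over. Pictures are saved under pics/ and viewed, at most 14 in all, crops included, and the job is handed in when it is done.

```bash
ls; mkdir -p pics; cat > h.py <<'E'
import numpy as np, cv2
from rig import robot, vision, job
from scipy.spatial.transform import Rotation as R
def cam(n):
    o=robot.get_obs(); c=vision.camera(n)
    if 'cam_to_world' in c: T=np.array(c['cam_to_world'])
    else:
        W=np.eye(4); W[:3,:3]=R.from_quat(o['tool_rot']).as_matrix(); W[:3,3]=o['position']; T=W@np.array(c['hand_eye'])
    c['T']=T; return c
def save(c,f,crop=None,s=1):
    im=c['frame'][:,:,::-1]
    if crop: r0,r1,c0,c1=crop; im=im[r0:r1,c0:c1]
    cv2.imwrite(f,cv2.resize(im,None,fx=s,fy=s,interpolation=cv2.INTER_CUBIC))
def ray(c,p):
    K=np.array(c['K']); d=np.array([(p[1]-K[0,2])/K[0,0],(p[0]-K[1,2])/K[1,1]]); k=c['k1']; u=d.copy()
    for _ in range(30): u=d/(1+k*(u@u))
    T=c['T']; return T[:3,3],T[:3,:3]@np.array([u[0],u[1],1])
def at(c,p,z):
    o,d=ray(c,p); return o+d*(z-o[2])/d[2]
def px(c,P):
    T=c['T']; v=T[:3,:3].T@(np.array(P)-T[:3,3]); u=v[:2]/v[2]; u=u*(1+c['k1']*(u@u)); K=np.array(c['K'])
    return np.array([K[1,1]*u[1]+K[1,2],K[0,0]*u[0]+K[0,2]])
E
python3 - <<'E'
from h import *
np.set_printoptions(precision=3,suppress=True)
o=robot.get_obs(); print(o['tool_rot'],o['position'])
for n in ['scene','top']:
    c=cam(n); save(c,f'pics/{n}0.png'); print(n,c['T'],c['k1'],c['K'])
    for l,z in [('spare_a_center',.07),('rod_grip',.012),('riser',.15),('rail',.12),('pad',.003),('ink_tin',.02),('torch',.02),('hung_0_center',.1),('stray_center',.07)]:
        for d in vision.look_for(n,l): print(l,np.round(d['point'],1),round(d['conf'],2),at(c,d['point'],z))
E
```

```text
pics
[ 0.993  0.115  0.    -0.001] [ 0.143 -0.608  0.23 ]
scene [[-0.761 -0.495  0.418  0.194]
 [-0.648  0.569 -0.506  0.505]
 [ 0.012 -0.656 -0.755  0.828]
 [ 0.     0.     0.     1.   ]] -0.019550586517639364 [[365.967   0.    320.95 ]
 [  0.    365.967 199.538]
 [  0.      0.      1.   ]]
spare_a_center [230.1 372.3] 0.86 [ 0.447 -0.011  0.07 ]
spare_a_center [231.3 411.9] 0.85 [ 0.368 -0.074  0.07 ]
spare_a_center [191.4 421.7] 0.72 [ 0.42  -0.213  0.07 ]
spare_a_center [159.8 369.1] 0.47 [ 0.608 -0.222  0.07 ]
rod_grip [276.4 339.2] 0.73 [0.447 0.122 0.012]
riser [302.6 208.1] 0.83 [0.563 0.401 0.15 ]
rail [246.6 290.9] 0.68 [0.546 0.185 0.12 ]
rail [176.2 350.2] 0.37 [ 0.581 -0.086  0.12 ]
pad [282.3 339.5] 0.74 [0.439 0.13  0.003]
ink_tin [205.6 261.8] 0.85 [0.756 0.092 0.02 ]
torch [230.6 372.3] 0.7 [ 0.463 -0.043  0.02 ]
torch [176.1 297.4] 0.49 [ 0.759 -0.062  0.02 ]
hung_0_center [159.6 369.2] 0.63 [ 0.592 -0.194  0.1  ]
hung_0_center [239.5 291.2] 0.31 [0.569 0.161 0.1  ]
stray_center [311.  249.4] 0.53 [0.524 0.343 0.07 ]
top [[-0.015 -0.981  0.194  0.347]
 [-1.     0.01
[... 215 characters left out ...]
9 [ 0.376 -0.091  0.07 ]
spare_a_center [261.7 332.8] 0.63 [ 0.458 -0.011  0.07 ]
rod_grip [265.6 280.9] 0.84 [0.454 0.125 0.012]
rod_grip [150.6 350.7] 0.32 [ 0.772 -0.07   0.012]
riser [210.7 174.5] 0.94 [0.581 0.38  0.15 ]
rail [208.7 327.8] 0.92 [0.587 0.001 0.12 ]
pad [210.8 343.6] 0.74 [ 0.603 -0.046  0.003]
pad [153.4 295.9] 0.57 [0.769 0.084 0.003]
pad [264.8 286.4] 0.55 [0.457 0.111 0.003]
pad [208.5 338.1] 0.34 [ 0.61  -0.031  0.003]
ink_tin [151.9 295.6] 0.61 [0.768 0.084 0.02 ]
ink_tin [270.5 414.6] 0.17 [ 0.435 -0.231  0.02 ]
torch [148.1 351.5] 0.55 [ 0.777 -0.072  0.02 ]
hung_0_center [204.6 411.5] 0.73 [ 0.599 -0.215  0.1  ]
stray_center [233.3 204.1] 0.61 [0.535 0.322 0.07 ]
```

View pics/scene0.png

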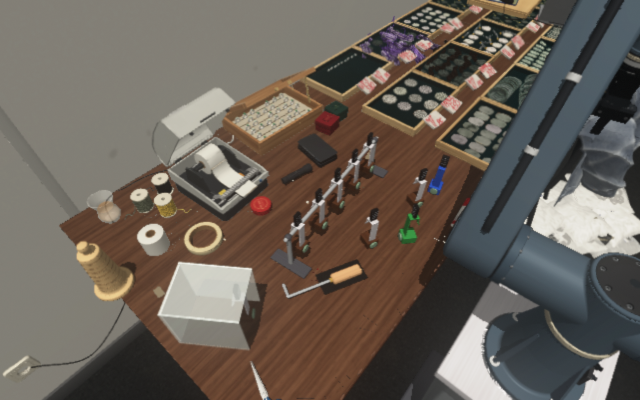

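View pics/top0.png

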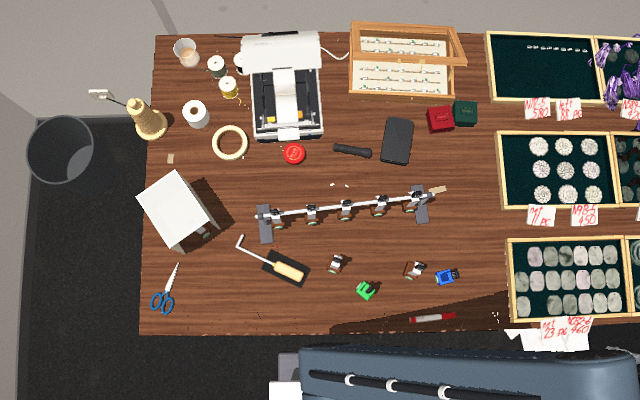

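The scene picture shows the rail with 5 hung hangers (298,230 to 372,150), the riser at (208,303), and the rod and pad at (335,278). In the top picture (column,row), the spare candidates are (335,264) and (415,270) in metal and wood, green (366,290) and blue (446,276). The two metal and wood ones fit the description, and the green and blue ones are decoys. I'll confirm that in a crop.

```bash
python3 - <<'E'
from h import *
c=cam('top'); save(c,'pics/topc.png',(165,310,125,325),4)
save(c,'pics/topd.png',(170,310,260,460),4)
E
```

```text
(no output)
```

View pics/topc.png

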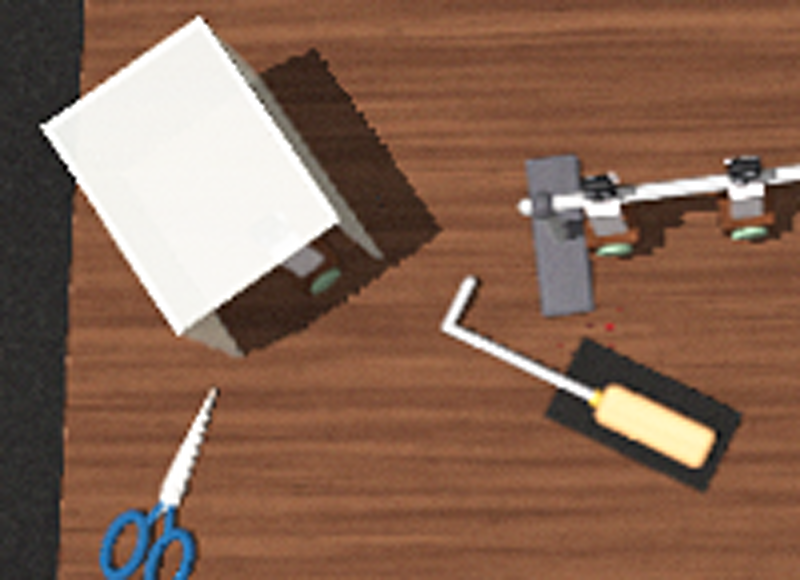

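View pics/topd.png

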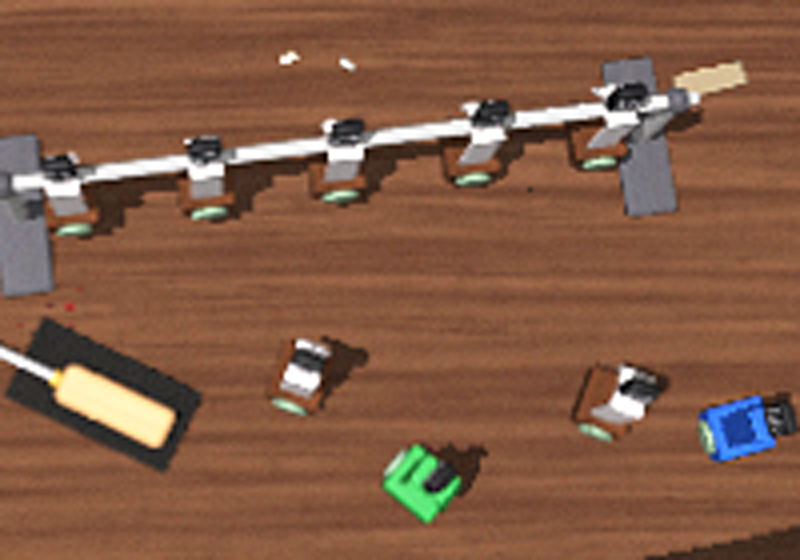

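The top crops show the riser opening down and to the right, the stray's jade disc at (325,280), the rod hook bend at (447,325) and the handle at (655,427). In the second crop the two wood and metal spares are at (300,375) and (615,400). Green (422,482) and blue (745,428) are decoys.

```bash
cat >> h.py <<'E'
np.set_printoptions(precision=4,suppress=True)
def plan(x,y,z,yaw=None,o=None):
    "row values (shift x,y,z, turn) from present pose to TCP x,y,z with tool-x yaw (deg), half turn allowed by caller"
    o=o or robot.get_obs(); M=R.from_quat(o['tool_rot']).as_matrix()
    d=M.T@(np.array([x,y,z])-o['position'])/.3
    ps=np.degrees(np.arctan2(M[1,0],M[0,0])); t=0
    if yaw is not None: t=-((yaw-ps+180)%360-180)/360
    print('now',o['position'],'yaw %.1f'%ps,'q6 %.2f'%o['q'][5],'t %.1f'%o['time'],'-> row',np.round([*d,t],3)); return [*d,t]
E
python3 - <<'E'
from h import *
c=cam('top')
f=lambda u,v,z:at(c,(165+v/4-.4,125+u/4-.4),z)
g=lambda u,v,z:at(c,(170+v/4-.4,260+u/4-.4),z)
def ang(a,b): return np.degrees(np.arctan2(*(b-a)[1::-1]))
RR=f(200,17,.15);LB=f(40,127,.15);FL=f(180,335,.15);FR=f(340,225,.15)
print('riser',RR,LB,FL,FR,'cen',(RR+LB+FL+FR)/4,ang(FR,RR),ang(FL,LB),ang(FR,FL)-90,ang(RR,LB)-90, np.linalg.norm(RR-FR),np.linalg.norm(FL-FR))
a=f(525,207,.12);b=g(697,98,.12);print('rail',a,b,'len',np.linalg.norm(a-b),'cen',(a+b)/2,'yaw',ang(b,a)-90)
h=f(600,392,.021-.009+.0);e=f(712,455,.012);k=f(447,325,.012);t=f(472,280,.012)
cc=f(655,427,.021);print('rod handle',cc,'bend',k,'tip',t,'yaw',ang(cc*[1,1,0],k*[1,1,0]),ang(t,k)-90,np.linalg.norm((k-cc)[:2]))
pc=[f(588,338,.003),f(742,412,.003),f(707,490,.003),f(547,418,.003)];print('pad',sum(pc)/4,ang(pc[1],pc[0]),ang(pc[2],pc[3]),pc)
print('strayjade',f(325,280,.013))
for l in ['spare_a_center','hung_0_center']:
  for d in vision.outline_of('top',l):
    print(l,d['point'],d['conf'],d['mask'].sum())
E
```

```text
riser [0.6878 0.3842 0.15  ] [0.6185 0.4831 0.15  ] [0.4877 0.3885 0.15  ] [0.5545 0.2916 0.15  ] cen [0.5871 0.3869 0.15  ] 34.79550949378208 35.86645562119125 34.576032836174136 34.98622481846823 0.16231171389550061 0.11773512682946632
rail [0.5697 0.1814 0.12  ] [ 0.6213 -0.2704  0.12  ] len 0.4546835175402971 cen [ 0.5955 -0.0445  0.12  ] yaw 6.519685226037538
rod handle [0.4382 0.1052 0.021 ] bend [0.5088 0.2456 0.012 ] tip [0.5393 0.229  0.012 ] yaw 63.29221740573875 61.43120780414307 0.15713883888438393
pad [0.448  0.1122 0.003 ] 63.66212299392535 65.2730409460565 [array([0.5   , 0.1511, 0.003 ]), array([0.4487, 0.0475, 0.003 ]), array([0.397 , 0.0715, 0.003 ]), array([0.4463, 0.1786, 0.003 ])]
strayjade [0.5402 0.329  0.013 ]
spare_a_center [290.3, 363.9] 0.71 223
spare_a_center [265.1, 330.0] 0.6 204
spare_a_center [149.4, 352.1] 0.46 345
hung_0_center [203.2, 413.3] 0.76 273
hung_0_center [271.0, 416.0] 0.47 268
hung_0_center [262.0, 288.3] 0.46 588
```

```bash
python3 - <<'E'
from h import *
plan(.44,-.3,.28,40)
plan(.44,.10,.28,63)
print(vision.camera('wrist')['hand_eye'])
E
```

```text
now [ 0.143  -0.6084  0.2306] yaw 13.2 q6 -0.18 t 1.2 -> row [ 1.199 -0.774 -0.165 -0.074]
now [ 0.143  -0.6084  0.2306] yaw 13.2 q6 -0.18 t 1.2 -> row [ 1.504 -2.072 -0.165 -0.138]
[[-0.0011 -0.9666 -0.2564  0.0689]
 [ 1.     -0.001  -0.0008 -0.0002]
 [ 0.0005 -0.2564  0.9666 -0.1537]
 [ 0.      0.      0.      1.    ]]
```

```bash
python3 -m handwheel '[[0.95,-0.61,-0.165,-0.06],[0.95,-0.61,-0.165,-0.06],[0.95,-0.61,-0.165,-0.06],[0.95,-0.61,-0.165,-0.06],[0.95,-0.61,-0.165,-0.06],[0.95,-0.61,-0.165,-0.06],[0.95,-0.61,-0.165,-0.06],[0.95,-0.61,-0.165,-0.06],[0.95,-0.61,-0.165,-0.06],[0.95,-0.61,-0.165,-0.06],[0.95,-0.61,-0.165,-0.06]]' 100 20; python3 -c "
from h import *
plan(.43,.02,.28,63)"
```

```text
time: 2.17
position: [0.3787, -0.3652, 0.2802]
tool_rot: [0.954, 0.3, -0.0, 0.001]
ft_force: [-0.2, -1.4, 0.1]
grip_width: 0.0871
grip_force: 0.0
now [ 0.3787 -0.3652  0.2802] yaw 34.9 q6 -0.02 t 2.2 -> row [ 0.875 -0.955 -0.001 -0.078]
```

```bash
python3 -m handwheel '[[0.875,-0.955,0,-0.078],[0.875,-0.955,0,-0.078],[0.875,-0.955,0,-0.078],[0.875,-0.955,0,-0.078],[0.875,-0.955,0,-0.078],[0.875,-0.955,0,-0.078],[0.875,-0.955,0,-0.078],[0.875,-0.955,0,-0.078],[0.875,-0.955,0,-0.078],[0.875,-0.955,0,-0.078],[0.875,-0.955,0,-0.078],[0.875,-0.955,0,-0.078],[0.875,-0.955,0,-0.078]]' ; python3 - <<'E'
from h import *
c=cam('wrist'); save(c,'pics/w1.png')
np.save('w1.npy',c['T'])
for l,z in [('rod_grip',.021),('pad',.003)]:
    for d in vision.outline_of('wrist',l)[:2]:
        r,q=np.nonzero(d['mask']); P=np.array([at(c,p,z)[:2] for p in zip(r,q)],np.float32)
        b=cv2.minAreaRect(P*1000); print(l,d['conf'],d['point'],P.mean(0),b)
plan(.438,.105,.03,63)
E
```

```text
time: 3.25
position: [0.4307, 0.0182, 0.2799]
tool_rot: [0.854, 0.521, -0.0, 0.0]
ft_force: [-1.2, 0.5, -0.2]
grip_width: 0.0873
grip_force: 0.0
rod_grip 0.71 [104.5, 297.1] [0.4485 0.125 ] ((458.6614074707031, 145.74102783203125), (169.53941345214844, 27.587059020996094), 63.992706298828125)
rod_grip 0.59 [41.9, 412.5] [0.591  0.0725] ((616.2138671875, 7.932891845703125), (91.84786987304688, 389.16314697265625), 20.8488826751709)
pad 0.91 [98.9, 308.6] [0.4504 0.1163] ((445.6221923828125, 113.06549072265625), (118.33023834228516, 60.7166633605957), 62.75672149658203)
now [0.4306 0.0183 0.2799] yaw 62.7 q6 0.26 t 3.4 -> row [ 0.268 -0.11   0.833 -0.001]
```

View pics/w1.png

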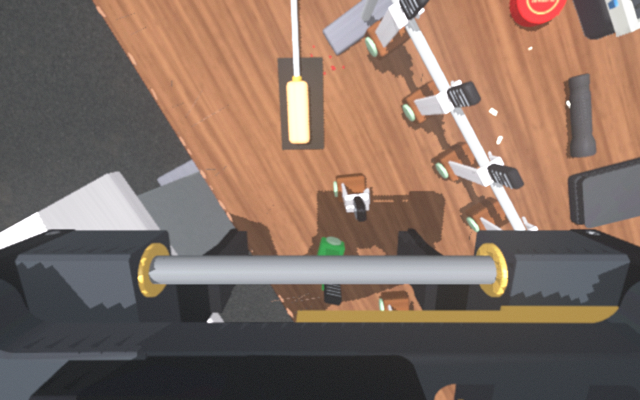

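The wrist view shows the handle from (297,80) to (299,142) with the steel rod running up to (295,0). The pad covers x 279-323, y 58-150.

```bash
python3 - <<'E'
from h import *
c=cam('wrist')
e1=at(c,(80,297),.021);e2=at(c,(142,299),.021);r1=at(c,(70,297.5),.0155);r2=at(c,(5,295),.0155)
print(e1,e2,(e1+e2)/2,np.linalg.norm(e1-e2))
for a,b in((e2,e1),(r1,r2)): print(np.degrees(np.arctan2((b-a)[1],(b-a)[0])))
m=(e1+e2)/2
plan(m[0],m[1],.09,63.7); plan(m[0],m[1],.023,63.7)
E
```

```text
[0.4566 0.1413 0.021 ] [0.4216 0.0714 0.021 ] [0.4391 0.1064 0.021 ] 0.07819230253206004
63.390662636814014
63.80289990575855
now [0.4306 0.0186 0.28  ] yaw 62.7 q6 0.26 t 3.5 -> row [ 0.273 -0.109  0.633 -0.003]
now [0.4306 0.0186 0.28  ] yaw 62.7 q6 0.26 t 3.5 -> row [ 0.273 -0.109  0.857 -0.003]
```

```bash
python3 -m handwheel '[[0.273,-0.109,0.3,-0.003],[0.273,-0.109,0.3,-0.003],[0.273,-0.109,0.5,-0.003],[0.273,-0.109,0.6,-0.003],[0.273,-0.109,0.7,-0.003],[0.273,-0.109,0.75,-0.003],[0.273,-0.109,0.8,-0.003],[0.273,-0.109,0.83,-0.003],[0.273,-0.109,0.86,-0.003],[0.273,-0.109,0.887,-0.003],[0.273,-0.109,0.887,-0.003],[0.273,-0.109,0.887,-0.003]]' 70 && python3 -m handwheel '[[0,0,0,0],[0,0,0,0],[0,0,0,0],[0,0,0,0],[0,0,0,0],[0,0,0,0],[0,0,0,0],[0,0,0,0]]' 0 40
```

```text
time: 4.45
position: [0.4394, 0.1076, 0.0146]
tool_rot: [0.848, 0.53, 0.001, 0.0]
ft_force: [-0.3, 1.4, 0.6]
grip_width: 0.0615
grip_force: 0.0
time: 5.12
position: [0.4389, 0.1079, 0.0142]
tool_rot: [0.848, 0.53, 0.0, 0.0]
ft_force: [-0.0, -0.6, 3.4]
grip_width: 0.0278
grip_force: 40.0
```

```bash
python3 -m handwheel '[[0,0,-0.1,0],[0,0,-0.2,0],[0,0,-0.3,0],[0,0,-0.3,0]]' && python3 - <<'E'
from h import *
def rs(x,y): 
    a=np.radians(35); return .587+np.cos(a)*x-np.sin(a)*y, .387+np.sin(a)*x+np.cos(a)*y
o=robot.get_obs()
p=rs(-.262,.042); print(p); plan(*p,.10,35,o); plan(*p,.017,35,o)
E
```

```text
time: 5.45
position: [0.4412, 0.108, 0.1077]
tool_rot: [0.848, 0.53, 0.003, 0.002]
ft_force: [1.1, -0.1, 0.0]
grip_width: 0.0275
grip_force: 40.0
(np.float64(0.3482919540695402), np.float64(0.27112735953616357))
now [0.4412 0.108  0.1077] yaw 64.0 q6 0.45 t 5.5 -> row [ 0.353 -0.517  0.023  0.081]
now [0.4412 0.108  0.1077] yaw 64.0 q6 0.45 t 5.5 -> row [ 0.352 -0.519  0.3    0.081]
```

```bash
python3 -m handwheel '[[0.352,-0.518,0,0.081],[0.352,-0.518,0,0.081],[0.352,-0.518,0,0.081],[0.352,-0.518,0,0.081],[0.352,-0.518,0,0.081],[0.352,-0.518,0,0.081],[0.352,-0.518,0,0.081],[0.352,-0.518,0.1,0.081],[0.352,-0.518,0.2,0.081],[0.352,-0.518,0.25,0.081],[0.352,-0.518,0.28,0.081],[0.352,-0.518,0.3,0.081],[0.352,-0.518,0.3,0.081],[0.352,-0.518,0.3,0.081]]' && python3 - <<'E'
from h import *
c=cam('scene'); save(c,'pics/s1.png',(230,380,140,340),4)
w=cam('wrist'); save(w,'pics/w2.png')
o=robot.get_obs();print(o['position'],R.from_quat(o['tool_rot']).as_euler('xyz',degrees=True))
E
```

```text
time: 6.62
position: [0.3459, 0.2705, 0.0141]
tool_rot: [0.954, 0.299, 0.0, 0.0]
ft_force: [-0.6, -0.4, 0.2]
grip_width: 0.0276
grip_force: 40.0
[0.3461 0.2709 0.0147] [179.9795  -0.0986  34.8054]
```

View pics/s1.png

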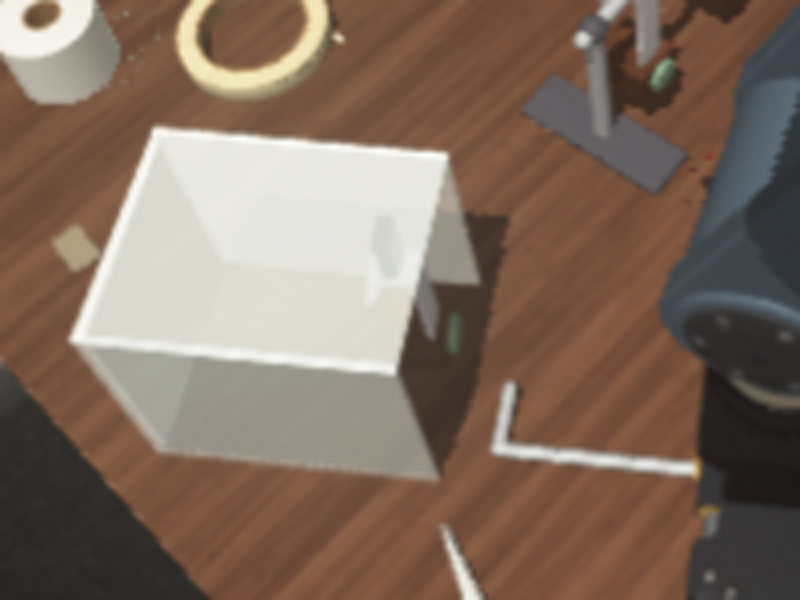

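View pics/w2.png

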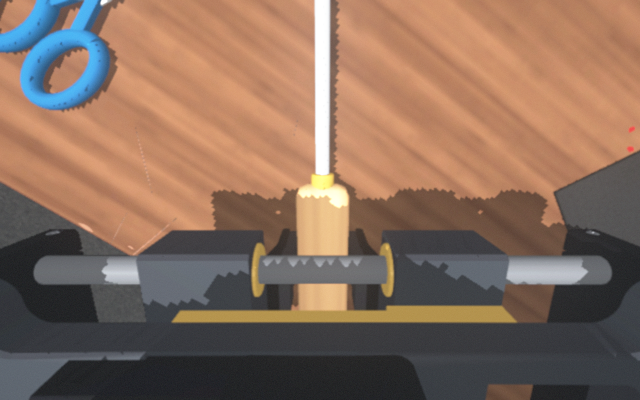

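In the scene crop the hook bend is at (497,448) and the tip at (512,383). The riser's front base corners are at (440,478) and (480,283), and the stray's jade disc is at (455,333). The wrist view shows the rod straight ahead of the gripper.

```bash
python3 - <<'E'
from h import *
c=cam('scene')
f=lambda u,v,z:at(c,(230+v/4-.4,140+u/4-.4),z)
bl,br,bk=f(440,478,0),f(480,283,0),f(160,452,0)
tl,tr,kl,kr=f(396,373,.15),f(447,155,.15),f(75,340,.15),f(155,130,.15)
for n,P in dict(bl=bl,br=br,bk=bk,tl=tl,tr=tr,kl=kl,kr=kr).items(): print(n,P)
print('topcen',(tl+tr+kl+kr)/4)
C=np.array([.587,.387]);a=np.radians(35)
def loc(P): d=np.array(P)[:2]-C; return np.array([d@[np.cos(a),np.sin(a)],d@[-np.sin(a),np.cos(a)]])
for n,P in dict(bl=bl,br=br,tl=tl,tr=tr,kl=kl,kr=kr,bend=f(497,448,.012),tip=f(512,383,.012),jade=f(455,333,.013),jade2=f(455,333,.02)).items(): print(n,loc(P))
o=robot.get_obs();print('tcp',loc(o['position']))
E
```

```text
bl [0.4878 0.3876 0.    ]
br [0.5556 0.2931 0.    ]
bk [0.6168 0.4804 0.    ]
tl [0.4868 0.3892 0.15  ]
tr [0.5561 0.2929 0.15  ]
kl [0.616  0.4796 0.15  ]
kr [0.6849 0.3845 0.15  ]
topcen [0.5859 0.3865 0.15  ]
bl [-0.0809  0.0574]
br [-0.0796 -0.0589]
tl [-0.0808  0.0593]
tr [-0.0793 -0.0594]
kl [0.0768 0.0592]
kr [ 0.0788 -0.0582]
bend [-0.1112  0.042 ]
tip [-0.1125  0.0048]
jade [-0.0742 -0.0208]
jade2 [-0.0757 -0.0178]
tcp [-0.2639  0.0432]
```

```bash
python3 -m handwheel '[[0.03,-0.004,-0.007,0],[0.07,-0.004,-0.007,0],[0.11,-0.004,-0.007,0],[0.15,-0.004,-0.007,0],[0.19,-0.004,-0.007,0],[0.23,-0.004,-0.007,0],[0.27,-0.004,-0.007,0],[0.3,-0.004,-0.007,0],[0.317,-0.004,-0.007,0],[0.317,-0.004,-0.007,0],[0.317,0.02,-0.007,0],[0.317,0.05,-0.007,0],[0.317,0.08,-0.007,0],[0.317,0.1,-0.007,0],[0.317,0.12,-0.007,0],[0.317,0.12,-0.007,0]]' && python3 - <<'E'
from h import *
c=cam('scene'); save(c,'pics/s2.png',(230,380,140,340),4)
E
```

```text
time: 8.1
position: [0.4449, 0.2943, 0.016]
tool_rot: [0.954, 0.298, 0.0, 0.0]
ft_force: [0.2, 0.1, -0.0]
grip_width: 0.0276
grip_force: 40.0
```

View pics/s2.png

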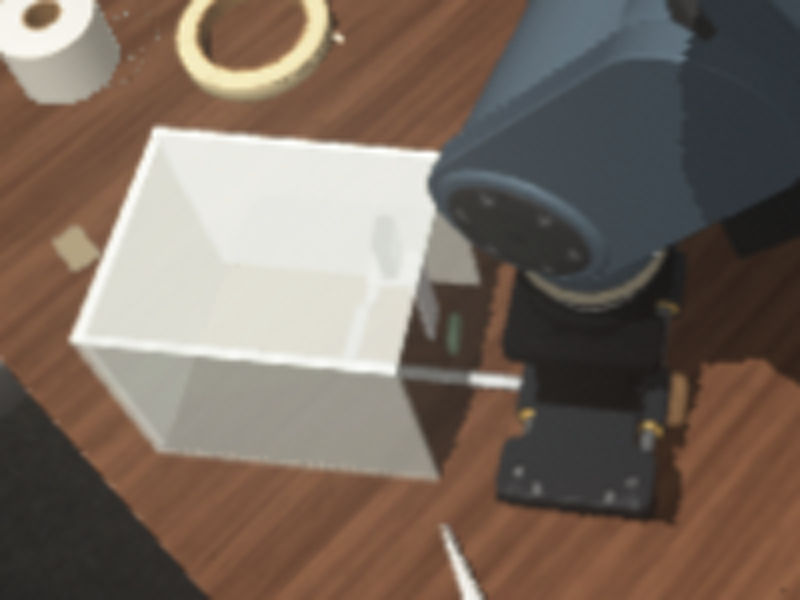

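The hanger hasn't moved (disc at 455,333). The hook shows through the acrylic behind it, from (345,360) to (370,290). Pulling now.

```bash
python3 -m handwheel '[[-0.015,0,0,0],[-0.03,0,0,0],[-0.045,0,0,0],[-0.065,0,0,0],[-0.085,0,0,0],[-0.105,0,0,0],[-0.125,0,0,0],[-0.15,0,0,0],[-0.175,0,0,0],[-0.2,0,0,0],[-0.225,0,0,0],[-0.25,0,0,0],[-0.275,0,0,0],[-0.3,0,0,0],[-0.325,0,0,0],[-0.345,0,0,0],[-0.36,0,0,0],[-0.375,0,0,0],[-0.385,0,0,0],[-0.385,0,0,0]]' && python3 - <<'E'
from h import *
c=cam('top'); save(c,'pics/t2.png',(165,310,125,325),4)
c=cam('scene'); save(c,'pics/s3.png',(230,380,140,340),4)
E
```

```text
time: 9.82
position: [0.3482, 0.2293, 0.016]
tool_rot: [0.954, 0.299, -0.001, 0.0]
ft_force: [0.1, -0.7, -0.6]
grip_width: 0.0277
grip_force: 40.0
```

View pics/s3.png

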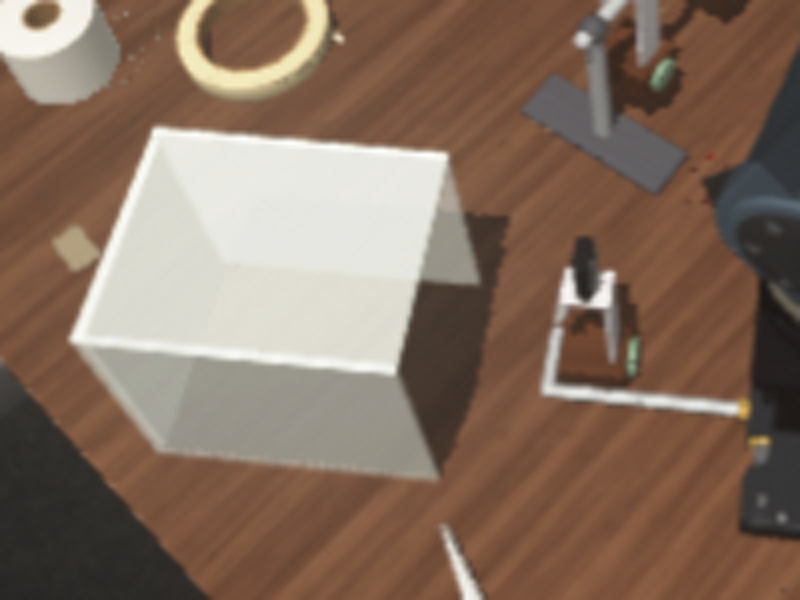

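The stray now stands in front of the riser at (595,350), still upright. Next I unhook the rod and take it back to the pad.

```bash
python3 -m handwheel '[[0.02,0,0,0],[0.045,0,0,0],[0.045,-0.04,0,0],[0.045,-0.08,0,0],[0.045,-0.12,0,0],[0.045,-0.16,0,0],[0.045,-0.17,-0.05,0],[0.045,-0.17,-0.15,0],[0.045,-0.17,-0.27,0],[0.045,-0.17,-0.4,0],[0.045,-0.17,-0.5,0],[0.045,-0.17,-0.6,0],[0.045,-0.17,-0.6,0],[0.045,-0.17,-0.6,0]]' && python3 - <<'E'
from h import *
o=robot.get_obs()
plan(.4389,.1079,.2,64,o);plan(.4389,.1079,.0155,64,o)
E
```

```text
time: 11.08
position: [0.3326, 0.2803, 0.1979]
tool_rot: [0.954, 0.299, 0.003, -0.0]
ft_force: [-0.2, 0.0, -0.7]
grip_width: 0.0275
grip_force: 40.0
now [0.3326 0.2803 0.1979] yaw 34.8 q6 1.40 t 11.1 -> row [-0.038  0.674 -0.007 -0.081]
now [0.3326 0.2803 0.1979] yaw 34.8 q6 1.40 t 11.1 -> row [-0.041  0.673  0.608 -0.081]
```

```bash
python3 -m handwheel '[[-0.04,0.674,0,-0.081],[-0.04,0.674,0,-0.081],[-0.04,0.674,0,-0.081],[-0.04,0.674,0,-0.081],[-0.04,0.674,0,-0.081],[-0.04,0.674,0,-0.081],[-0.04,0.674,0,-0.081],[-0.04,0.674,0.1,-0.081],[-0.04,0.674,0.2,-0.081],[-0.04,0.674,0.3,-0.081],[-0.04,0.674,0.4,-0.081],[-0.04,0.674,0.48,-0.081],[-0.04,0.674,0.54,-0.081],[-0.04,0.674,0.57,-0.081],[-0.04,0.674,0.57,-0.081],[-0.04,0.674,0.57,-0.081]]' && python3 - <<'E'
from h import *
o=robot.get_obs()
plan(.4389,.1079,.0145,64,o)
E
```

```text
time: 12.42
position: [0.4359, 0.1068, 0.0244]
tool_rot: [0.848, 0.53, -0.001, -0.001]
ft_force: [0.4, -0.3, -0.7]
grip_width: 0.0278
grip_force: 40.0
now [0.4359 0.1068 0.0244] yaw 64.0 q6 0.44 t 12.4 -> row [0.008 0.007 0.033 0.   ]
```

```bash
python3 -m handwheel '[[0.025,0.007,0.01,0],[0.025,0.007,0.02,0],[0.025,0.007,0.028,0],[0.025,0.007,0.033,0],[0.025,0.007,0.034,0],[0.025,0.007,0.034,0]]' && python3 -m handwheel '[[0,0,0,0],[0,0,0,0],[0,0,0,0],[0,0,0,0],[0,0,0,0]]' 60 && python3 -m handwheel '[[0,0,-0.1,0],[0,0,-0.2,0],[0,0,-0.3,0],[0,0,-0.4,0],[0,0,-0.5,0],[0,0,-0.6,0],[0,0,-0.7,0],[0,0,-0.8,0],[0,0,-0.85,0],[0,0,-0.85,0]]' && python3 - <<'E'
from h import *
c=cam('wrist'); save(c,'pics/w3.png')
for l,z in [('rod_grip',.021),('pad',.003)]:
    for d in vision.outline_of('wrist',l)[:1]:
        r,q=np.nonzero(d['mask']); P=np.array([at(c,p,z)[:2] for p in zip(r,q)],np.float32)
        b=cv2.minAreaRect(P*1000); print(l,d['conf'],d['point'],P.mean(0),b)
plan(.4395,.1,.28,90)
E
```

```text
time: 12.92
position: [0.4418, 0.1122, 0.0151]
tool_rot: [0.848, 0.53, 0.0, 0.0]
ft_force: [0.6, 0.2, 0.2]
grip_width: 0.0277
grip_force: 40.0
time: 13.33
position: [0.4419, 0.1122, 0.0149]
tool_rot: [0.848, 0.53, 0.0, 0.0]
ft_force: [0.1, -0.2, -0.9]
grip_width: 0.0495
grip_force: 0.0
time: 14.17
position: [0.444, 0.1124, 0.2734]
tool_rot: [0.848, 0.53, 0.004, 0.002]
ft_force: [0.5, -0.5, -0.2]
grip_width: 0.0525
grip_force: 0.0
rod_grip 0.65 [160.7, 318.5] [0.459  0.1459] ((472.8750305175781, 160.35702514648438), (195.50799560546875, 35.98289489746094), 58.46778106689453)
pad 0.86 [168.1, 330.4] [0.4497 0.1155] ((445.6312255859375, 113.23782348632812), (119.10250091552734, 61.244163513183594), 63.84864807128906)
now [0.4409 0.1122 0.2689] yaw 64.0 q6 0.46 t 14.3 -> row [-0.039  0.014 -0.037 -0.072]
```

View pics/w3.png

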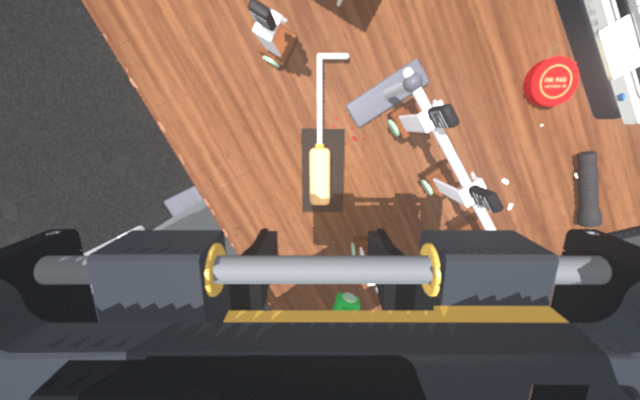

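The rod lies back along the pad: handle at (320,175), pad 303-344 × 128-212. The stray is at (270,40). Now moving over the stray.

```bash
python3 - <<'E'
from h import *
plan(.493,.247,.25,125)
E
```

```text
now [0.4409 0.1122 0.2689] yaw 64.0 q6 0.46 t 14.3 -> row [ 0.48  -0.041  0.063 -0.169]
```

```bash
python3 -m handwheel '[[0.48,-0.04,0.06,-0.169],[0.48,-0.04,0.06,-0.169],[0.48,-0.04,0.06,-0.169],[0.48,-0.04,0.06,-0.169],[0.48,-0.04,0.06,-0.169],[0.48,-0.04,0.06,-0.169],[0.48,-0.04,0.06,-0.169],[0.48,-0.04,0.06,-0.169],[0.48,-0.04,0.06,-0.169],[0.48,-0.04,0.06,-0.169],[0.48,-0.04,0.06,-0.169],[0.48,-0.04,0.06,-0.169]]' && python3 - <<'E'
from h import *
c=cam('wrist'); save(c,'pics/w4.png',(60,260,200,440),3)
import pickle; pickle.dump({k:c[k] for k in('K','k1','T')},open('w4.pkl','wb'))
for l in ['spare_a_center','stray_center','hung_0_center']:
    for d in vision.look_for('wrist',l)[:3]: print(l,d)
E
```

```text
time: 15.32
position: [0.4936, 0.2467, 0.2506]
tool_rot: [0.464, 0.886, -0.001, -0.001]
ft_force: [0.8, 0.6, 0.1]
grip_width: 0.0521
grip_force: 0.0
spare_a_center {'point': [125.5, 509.4], 'conf': 0.27}
stray_center {'point': [143.4, 322.2], 'conf': 0.71}
```

View pics/w4.png

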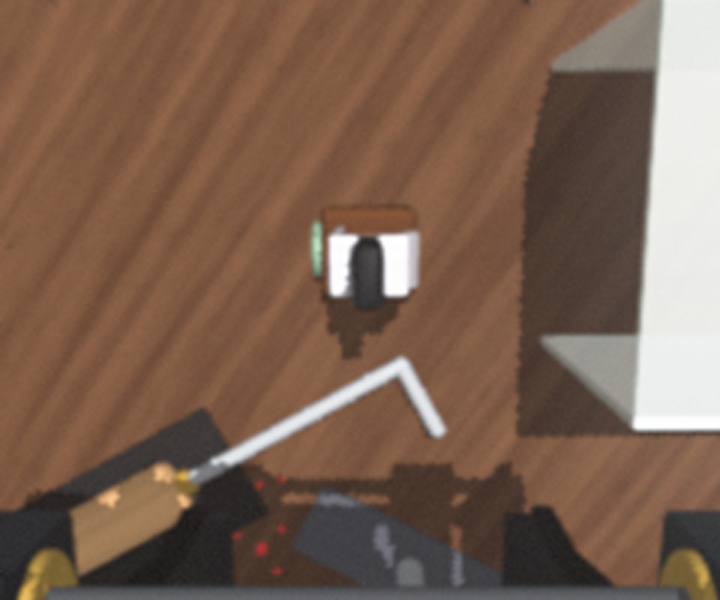

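The crop (3×, offset 200,60) shows the stray's tab at (368,237-308), bridge at (328-418,233-298) and block front to the left. It is upright and aligned with the image.

```bash
python3 - <<'E'
from h import *
import pickle; c=pickle.load(open('w4.pkl','rb'))
f=lambda u,v,z:at(c,(60+v/3-.33,200+u/3-.33),z)
o=robot.get_obs();M=R.from_quat(o['tool_rot']).as_matrix();tx,ty=M[:2,0],M[:2,1]
t=lambda P:np.array([(P[:2]-o['position'][:2])@tx,(P[:2]-o['position'][:2])@ty])
for n,(u,v,z) in dict(tabbot=(368,308,.139),tabL=(353,290,.139),tabR=(383,290,.139),brTop=(373,233,.098),brBot=(373,298,.098),brL=(328,265,.098),brR=(418,265,.098)).items(): print(n,t(f(u,v,z)))
print(plan(o['position'][0],o['position'][1],.114,None,o))
E
```

```text
tabbot [ 0.0362 -0.0015]
tabL [ 0.0415 -0.0059]
tabR [0.0414 0.0029]
brTop [0.0558 0.0002]
brBot [0.0342 0.0001]
brL [ 0.0453 -0.015 ]
brR [0.0453 0.0153]
now [0.4942 0.2469 0.2516] yaw 124.8 q6 -0.35 t 15.5 -> row [-0.     0.     0.459  0.   ]
[np.float64(-4.9448776381680365e-05), np.float64(0.00015833323223618612), np.float64(0.4587929061267859), 0]
```

```bash
python3 -m handwheel '[[0.08,-0.003,0,0],[0.152,-0.003,0,0],[0.152,-0.003,0,0],[0.152,-0.003,0.1,0],[0.152,-0.003,0.2,0],[0.152,-0.003,0.3,0],[0.152,-0.003,0.38,0],[0.152,-0.003,0.44,0],[0.152,-0.003,0.465,0],[0.152,-0.003,0.465,0],[0.152,-0.003,0.465,0]]' && python3 -m handwheel '[[0,0,0,0],[0,0,0,0],[0,0,0,0],[0,0,0,0],[0,0,0,0],[0,0,0,0],[0,0,0,0],[0,0,0,0]]' 0 35 && python3 -m handwheel '[[0,0,-0.05,0],[0,0,-0.1,0],[0,0,-0.2,0],[0,0,-0.28,0],[0,0,-0.33,0],[0,0,-0.33,0]]' && python3 - <<'E'
from h import *
o=robot.get_obs()
def rl(x,y): 
    a=np.radians(6.5); return .5955+np.cos(a)*x-np.sin(a)*y, -.0445+np.sin(a)*x+np.cos(a)*y
for y in (-.132,-.044,.044,.132):
    print(y,rl(0,y),rl(-.1,y)); plan(*rl(-.1,y),.19,96.5,o)
E
```

```text
time: 16.43
position: [0.4681, 0.2838, 0.1127]
tool_rot: [0.463, 0.886, 0.0, 0.0]
ft_force: [1.1, -0.1, 0.3]
grip_width: 0.0521
grip_force: 0.0
time: 17.1
position: [0.4676, 0.2839, 0.1124]
tool_rot: [0.463, 0.886, 0.0, 0.0]
ft_force: [-0.6, 0.0, -0.0]
grip_width: 0.0098
grip_force: 35.0
time: 17.6
position: [0.4694, 0.2847, 0.2145]
tool_rot: [0.463, 0.886, 0.003, 0.002]
ft_force: [1.0, 0.3, -1.3]
grip_width: 0.0102
grip_force: 35.0
-0.132 (np.float64(0.6104428242173637), np.float64(-0.17565148494930954)) (np.float64(0.5110856386497049), np.float64(-0.18697180632610022))
now [0.4694 0.2847 0.2145] yaw 124.8 q6 -0.27 t 17.6 -> row [-1.37  -0.785  0.079  0.079]
-0.044 (np.float64(0.6004809414057879), np.float64(-0.08821716164976984)) (np.float64(0.5011237558381292), np.float64(-0.09953748302656051))
now [0.4694 0.2847 0.2145] yaw 124.8 q6 -0.27 t 17.6 -> row [-1.111 -0.645  0.079  0.079]
0.044 (np.float64(0.5905190585942122), np.float64(-0.0007828383502301514)) (np.float64(0.49116187302655334), np.float64(-0.012103159727020828))
now [0.4694 0.2847 0.2145] yaw 124.8 q6 -0.27 t 17.6 -> row [-0.853 -0.506  0.08   0.079]
0.132 (np.float64(0.5805571757826363), np.float64(0.08665148494930956)) (np.float64(0.48119999021497756), np.float64(0.07533116357251889))
now [0.4694 0.2847 0.2145] yaw 124.8 q6 -0.27 t 17.6 -> row [-0.595 -0.367  0.08   0.079]
```

```bash
python3 - <<'E'
from h import *
import pickle
a=np.radians(6.5)
def rl(x,y,z): return np.array([.5955+np.cos(a)*x-np.sin(a)*y, -.0445+np.sin(a)*x+np.cos(a)*y,z])
out=[]
for n,(r0,r1,c0,c1),s in (('scene',(125,265,275,395),4),('top',(180,250,250,440),4)):
    c=cam(n); im=cv2.imread(f'pics/{n}0.png')[r0:r1,c0:c1]; im=cv2.resize(im,None,fx=s,fy=s,interpolation=cv2.INTER_CUBIC)
    def q(P): p=px(c,P); return (int((p[1]-c0+.5)*s),int((p[0]-r0+.5)*s))
    cv2.line(im,q(rl(0,-.225,.12)),q(rl(0,.225,.12)),(0,0,255),1)
    for i in range(-2,3):
        y=i*.088
        cv2.polylines(im,[np.array([q(rl(x,y+w,.169)) for x,w in((-.005,-.01),(.005,-.01),(.005,.01),(-.005,.01))])],True,(0,255,255),1)
        cv2.polylines(im,[np.array([q(rl(x,y+w,.056)) for x,w in((-.02,-.018),(.02,-.018),(.02,.018),(-.02,.018))])],True,(255,255,0),1)
    out.append(im)
h=cv2.resize(out[1],None,fx=.4,fy=.4) if 0 else out[1]
t=out[1]; L=t[:, :400]; Rr=t[:,360:760]
W=800; canvas=np.zeros((562,W+90,3),np.uint8)
canvas=np.zeros((560,880,3),np.uint8); canvas[:560,:480]=out[0]; canvas[:280,480:880]=L; canvas[280:560,480:880]=Rr
cv2.imwrite('pics/ov.png',cv2.resize(canvas,(800,509)))
E
```

```text
(no output)
```

View pics/ov.png

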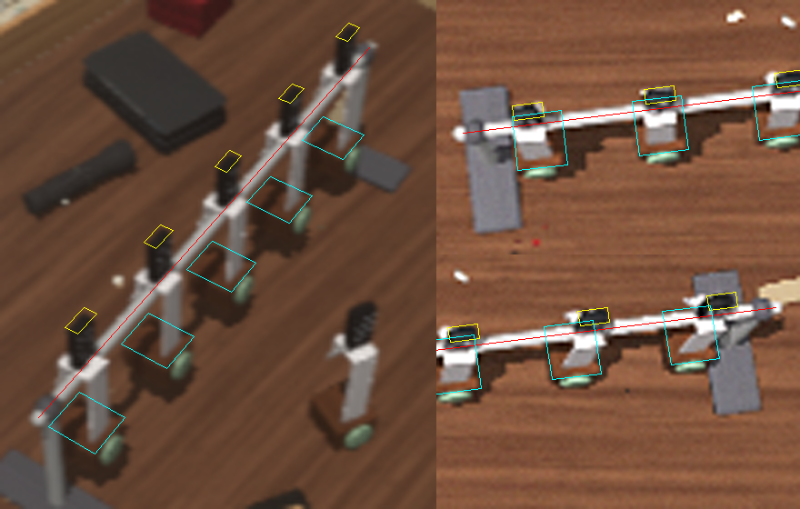

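The overlay lines up with the bar in both views, so the rail pose holds. The stray goes to gap_3.

```bash
python3 -m handwheel '[[-0.1,-0.06,0,0.015],[-0.2,-0.12,0,0.03],[-0.3,-0.18,0,0.045],[-0.4,-0.25,0,0.06],[-0.5,-0.31,0,0.075],[-0.56,-0.35,0,0.079],[-0.595,-0.367,0.05,0.079],[-0.595,-0.367,0.1,0.079],[-0.595,-0.367,0.1,0.079],[-0.595,-0.367,0.1,0.079],[-0.595,-0.367,0.1,0.079]]' && python3 - <<'E'
from h import *
plan(.5806,.0867,.184,96.5)
E
```

```text
time: 18.62
position: [0.4785, 0.0748, 0.1808]
tool_rot: [0.666, 0.746, -0.0, -0.001]
ft_force: [-0.1, -0.7, -2.1]
grip_width: 0.0098
grip_force: 35.0
now [0.4785 0.0748 0.1808] yaw 96.4 q6 -0.19 t 18.6 -> row [ 0.001  0.342 -0.011 -0.   ]
```

```bash
python3 -m handwheel '[[0.001,0.06,-0.01,0],[0.001,0.12,-0.01,0],[0.001,0.18,-0.01,0],[0.001,0.24,-0.01,0],[0.001,0.29,-0.01,0],[0.001,0.32,-0.01,0],[0.001,0.338,-0.01,0],[0.001,0.342,-0.01,0],[0.001,0.342,-0.01,0],[0.001,0.342,-0.01,0]]' && python3 - <<'E'
from h import *
plan(.5806,.0867,.143,96.5)
E
```

```text
time: 19.45
position: [0.5798, 0.0863, 0.1842]
tool_rot: [0.667, 0.745, -0.001, -0.001]
ft_force: [0.5, 0.9, -2.1]
grip_width: 0.0098
grip_force: 35.0
now [0.5798 0.0863 0.1842] yaw 96.4 q6 -0.15 t 19.4 -> row [ 0.001  0.003  0.137 -0.   ]
```

```bash
python3 -m handwheel '[[0.001,0.003,0.02,0],[0.001,0.003,0.04,0],[0.001,0.003,0.06,0],[0.001,0.003,0.08,0],[0.001,0.003,0.1,0],[0.001,0.003,0.115,0],[0.001,0.003,0.125,0],[0.001,0.003,0.132,0],[0.001,0.003,0.137,0],[0.001,0.003,0.137,0],[0.001,0.003,0.137,0]]' && python3 - <<'E'
from h import *
c=cam('scene'); save(c,'pics/s5.png',(150,280,240,370),4)
c=cam('wrist'); save(c,'pics/w5.png')
E
```

```text
time: 20.37
position: [0.582, 0.0865, 0.1434]
tool_rot: [0.667, 0.745, 0.0, 0.0]
ft_force: [0.3, -0.5, -1.0]
grip_width: 0.0098
grip_force: 35.0
```

```bash
python3 -m handwheel '[[0,0,0.003,0],[0,0,0.005,0],[0,0,0.005,0]]' && python3 -m handwheel '[[0,0,0,0],[0,0,0,0],[0,0,0,0],[0,0,0,0]]' 40 && python3 -m handwheel '[[0,0,-0.05,0],[0,0,-0.1,0],[0,0,-0.2,0],[0,0,-0.3,0],[0,0,-0.37,0],[0,0,-0.37,0]]' && python3 - <<'E'
from h import *
c=cam('wrist'); save(c,'pics/w6.png')
s=cam('scene'); save(s,'pics/s6.png',(130,270,250,450),4)
for d in vision.look_for('scene','spare_a_center'): print(d,at(s,d['point'],.07))
plan(.46,-.06,.26,96.5)
E
```

```text
time: 20.72
position: [0.5821, 0.0866, 0.1424]
tool_rot: [0.667, 0.745, 0.0, 0.0]
ft_force: [-0.4, -0.2, 2.5]
grip_width: 0.0097
grip_force: 35.0
time: 21.05
position: [0.5819, 0.0865, 0.1417]
tool_rot: [0.667, 0.745, 0.0, 0.0]
ft_force: [-0.7, -0.9, 0.5]
grip_width: 0.0286
grip_force: 0.0
time: 21.55
position: [0.585, 0.0865, 0.2579]
tool_rot: [0.667, 0.745, 0.003, 0.004]
ft_force: [0.1, -0.0, 0.3]
grip_width: 0.0346
grip_force: 0.0
{'point': [229.0, 412.2], 'conf': 0.85} [ 0.3713 -0.0813  0.07  ]
{'point': [232.5, 371.4], 'conf': 0.57} [ 0.4448 -0.0031  0.07  ]
now [0.5812 0.0866 0.2521] yaw 96.4 q6 -0.15 t 21.7 -> row [-0.441 -0.456 -0.026 -0.   ]
```

View pics/s6.png

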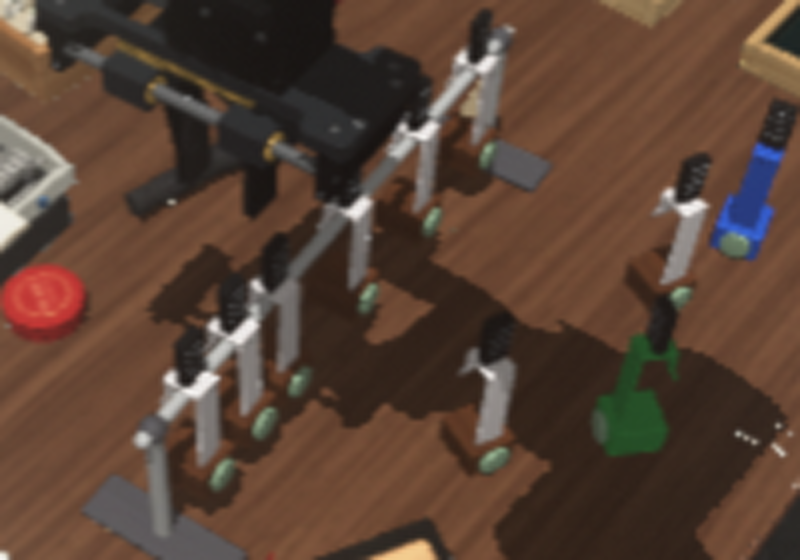

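The stray hangs in gap_3, centred between its neighbours at (265,290-420), and the other five look undisturbed. The spares are at (490,390) and (680,230). Next I take wrist views of both spares and put them in one composite picture.

```bash
python3 - <<'E'
from h import *
plan(.436,-.045,.25,70)
E
```

```text
now [0.5812 0.0866 0.2521] yaw 96.4 q6 -0.15 t 21.7 -> row [-0.382 -0.53   0.008  0.073]
```

```bash
python3 -m handwheel '[[-0.38,-0.53,0,0.073],[-0.38,-0.53,0,0.073],[-0.38,-0.53,0,0.073],[-0.38,-0.53,0,0.073],[-0.38,-0.53,0,0.073],[-0.38,-0.53,0,0.073],[-0.38,-0.53,0,0.073],[-0.38,-0.53,0,0.073],[-0.38,-0.53,0,0.073]]' && python3 - <<'E'
from h import *
import pickle
c=cam('wrist'); save(c,'pics/w7.png')
pickle.dump({k:c[k] for k in('K','k1','T')},open('w7.pkl','wb'))
for l in ['spare_a_center','hung_0_center']:
    for d in vision.look_for('wrist',l)[:3]: print(l,d,at(c,d['point'],.07))
plan(.406,-.255,.25,70)
E
```

```text
time: 22.45
position: [0.4373, -0.044, 0.2523]
tool_rot: [0.818, 0.575, 0.0, -0.0]
ft_force: [-0.0, -0.1, -0.9]
grip_width: 0.0348
grip_force: 0.0
spare_a_center {'point': [227.6, 299.2], 'conf': 0.76} [ 0.3931 -0.0828  0.07  ]
spare_a_center {'point': [152.6, 329.0], 'conf': 0.62} [ 0.4559 -0.0117  0.07  ]
spare_a_center {'point': [52.5, 297.3], 'conf': 0.17} [0.4594 0.095  0.07  ]
hung_0_center {'point': [291.5, 535.6], 'conf': 0.78} [ 0.6413 -0.2627  0.07  ]
hung_0_center {'point': [53.9, 284.2], 'conf': 0.31} [0.4463 0.0983 0.07  ]
now [ 0.4372 -0.0438  0.2525] yaw 70.2 q6 -0.01 t 22.6 -> row [-0.698  0.141  0.008  0.001]
```

```bash
python3 -m handwheel '[[-0.7,0.14,0,0],[-0.7,0.14,0,0],[-0.7,0.14,0,0],[-0.7,0.14,0,0],[-0.7,0.14,0,0],[-0.7,0.14,0,0],[-0.7,0.14,0,0],[-0.7,0.14,0,0]]' && python3 - <<'E'
from h import *
import pickle
c=cam('wrist'); save(c,'pics/w8.png')
pickle.dump({k:c[k] for k in('K','k1','T')},open('w8.pkl','wb'))
for l in ['spare_a_center','hung_0_center']:
    for d in vision.look_for('wrist',l)[:3]: print(l,d,at(c,d['point'],.07))
a=cv2.imread('pics/w7.png')[90:240,260:390]; b=cv2.imread('pics/w8.png')[60:240,230:460]
a=cv2.resize(a,None,fx=2.5,fy=2.5,interpolation=cv2.INTER_CUBIC); b=cv2.resize(b,None,fx=2,fy=2,interpolation=cv2.INTER_CUBIC)
K=np.zeros((600,800,3),np.uint8); K[:375,:325]=a; K[:360,330:790]=b
t=cam('top')['frame'][165:310,110:510,::-1]; t=cv2.resize(t,None,fx=1.5,fy=1.5,interpolation=cv2.INTER_CUBIC); K[380:380+217,:600]=t[:217]
cv2.imwrite('pics/comp.png',K)
E
```

```text
time: 23.27
position: [0.4045, -0.2555, 0.2523]
tool_rot: [0.819, 0.574, 0.0, -0.001]
ft_force: [-0.2, 0.4, -0.4]
grip_width: 0.0347
grip_force: 0.0
spare_a_center {'point': [51.1, 254.1], 'conf': 0.93} [ 0.3856 -0.1001  0.07  ]
spare_a_center {'point': [116.1, 510.1], 'conf': 0.19} [ 0.6188 -0.253   0.07  ]
hung_0_center {'point': [80.7, 515.0], 'conf': 0.57} [ 0.6303 -0.2195  0.07  ]
```

View pics/comp.png

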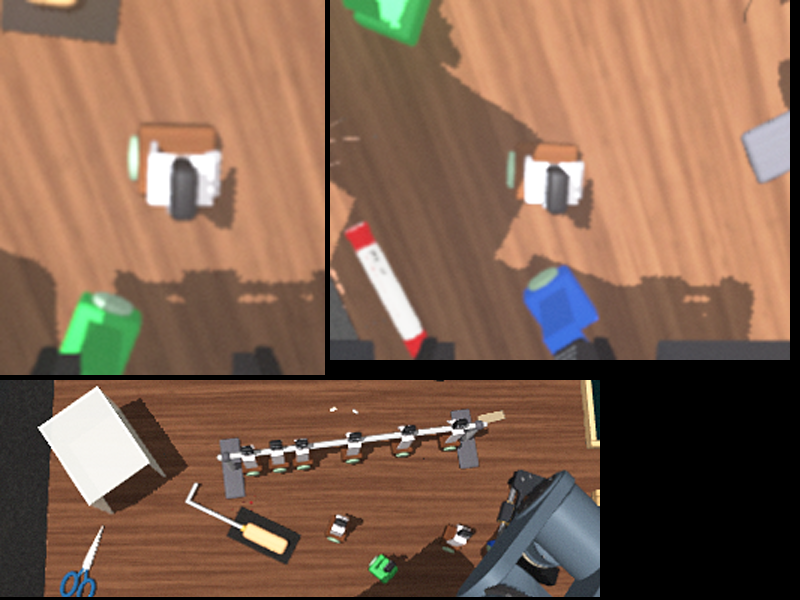

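The composite shows spare 1 (left panel) with bridge (148-221,150-207) and tab bottom (184,221). Spare 2 (right panel) has bridge (523-584,160-208) and tab bottom (558,213), and the blue decoy sits clear of it. The top strip shows six hangers on the rail and no third spare.

```bash
python3 - <<'E'
from h import *
import pickle
o=robot.get_obs();M=R.from_quat(o['tool_rot']).as_matrix();tx,ty=M[:2,0],M[:2,1]
t=lambda P:(P[:2],np.array([(P[:2]-o['position'][:2])@tx,(P[:2]-o['position'][:2])@ty]))
c=pickle.load(open('w8.pkl','rb'))
f=lambda u,v,z:at(c,(60+v/2-.25,230+(u-330)/2-.25),z)
for n,(u,v,z) in dict(tabbot=(557,213,.139),brTop=(553,161,.098),brBot=(555,208,.098),brL=(523,185,.098),brR=(584,187,.098)).items(): print('2',n,*t(f(u,v,z)))
c=pickle.load(open('w7.pkl','rb'))
f=lambda u,v,z:at(c,(90+v/2.5-.3,260+u/2.5-.3),z)
for n,(u,v,z) in dict(tabbot=(184,221,.139),brTop=(184,150,.098),brBot=(184,207,.098),brL=(147,180,.098),brR=(222,180,.098)).items(): print('1',n,*t(f(u,v,z)))
plan(o['position'][0],o['position'][1],.112,None,o)
E
```

```text
2 tabbot [ 0.4318 -0.232 ] [0.0301 0.018 ]
2 brTop [ 0.4391 -0.2129] [0.0506 0.0184]
2 brBot [ 0.4323 -0.2357] [0.0269 0.0197]
2 brL [ 0.4208 -0.219 ] [0.0386 0.0033]
2 brR [ 0.4497 -0.2306] [0.0375 0.0343]
1 tabbot [ 0.4527 -0.0276] [ 0.2295 -0.0314]
1 brTop [ 0.4613 -0.0076] [ 0.2513 -0.0301]
1 brBot [ 0.4535 -0.0297] [ 0.2279 -0.0299]
1 brL [ 0.443 -0.014] [ 0.2391 -0.0452]
1 brR [ 0.4719 -0.0244] [ 0.239  -0.0144]
now [ 0.4047 -0.2543  0.2527] yaw 70.2 q6 -0.45 t 23.5 -> row [-0.     0.     0.469  0.   ]
```

```bash
python3 -m handwheel '[[0.07,0.03,0,0],[0.131,0.062,0,0],[0.131,0.062,0,0],[0.131,0.062,0.1,0],[0.131,0.062,0.2,0],[0.131,0.062,0.3,0],[0.131,0.062,0.38,0],[0.131,0.062,0.44,0],[0.131,0.062,0.469,0],[0.131,0.062,0.469,0],[0.131,0.062,0.469,0]]' 60 && python3 -m handwheel '[[0,0,0,0],[0,0,0,0],[0,0,0,0],[0,0,0,0],[0,0,0,0],[0,0,0,0],[0,0,0,0],[0,0,0,0],[0,0,0,0]]' 0 35 && python3 -m handwheel '[[0,0,-0.05,0],[0,0,-0.1,0],[0,0,-0.15,0],[0,0,-0.2,0],[0,0,-0.24,0],[0,0,-0.24,0]]' && python3 - <<'E'
from h import *
plan(.511,-.187,.184,96.5)
E
```

```text
time: 24.38
position: [0.4355, -0.2254, 0.1123]
tool_rot: [0.818, 0.575, -0.0, -0.0]
ft_force: [0.1, -0.1, 0.9]
grip_width: 0.0523
grip_force: 0.0
time: 25.13
position: [0.4355, -0.2256, 0.1122]
tool_rot: [0.819, 0.574, 0.0, 0.0]
ft_force: [-0.3, 1.3, 1.3]
grip_width: 0.0097
grip_force: 34.9
time: 25.63
position: [0.4364, -0.2263, 0.1858]
tool_rot: [0.819, 0.574, 0.001, 0.002]
ft_force: [1.0, -0.1, -1.7]
grip_width: 0.0098
grip_force: 34.9
now [ 0.4364 -0.2263  0.1858] yaw 70.1 q6 -0.36 t 25.6 -> row [ 0.208  0.189  0.007 -0.073]
```

```bash
python3 -m handwheel '[[0.04,0.04,0.003,-0.018],[0.08,0.08,0.003,-0.036],[0.12,0.11,0.003,-0.054],[0.16,0.15,0.003,-0.073],[0.19,0.175,0.003,-0.073],[0.208,0.189,0.003,-0.073],[0.208,0.189,0.003,-0.073],[0.208,0.189,0.003,-0.073]]' && python3 - <<'E'
from h import *
plan(.6105,-.1757,.184,96.5)
E
```

```text
time: 26.3
position: [0.5093, -0.1859, 0.1826]
tool_rot: [0.667, 0.745, -0.0, -0.001]
ft_force: [-0.1, 0.1, -0.8]
grip_width: 0.0095
grip_force: 34.9
now [ 0.5093 -0.1859  0.1826] yaw 96.3 q6 -0.67 t 26.3 -> row [-0.003  0.339 -0.005 -0.   ]
```

```bash
python3 -m handwheel '[[-0.003,0.06,-0.005,0],[-0.003,0.12,-0.005,0],[-0.003,0.18,-0.005,0],[-0.003,0.24,-0.005,0],[-0.003,0.29,-0.005,0],[-0.003,0.32,-0.005,0],[-0.003,0.336,-0.005,0],[-0.003,0.339,-0.005,0],[-0.003,0.339,-0.005,0],[-0.003,0.339,-0.005,0]]' && python3 - <<'E'
from h import *
plan(.6105,-.1757,.142,96.5)
E
```

```text
time: 27.13
position: [0.6099, -0.1758, 0.1845]
tool_rot: [0.667, 0.745, -0.0, -0.001]
ft_force: [0.5, -0.3, -1.2]
grip_width: 0.0099
grip_force: 34.9
now [ 0.6099 -0.1758  0.1845] yaw 96.4 q6 -0.57 t 27.1 -> row [ 0.     0.002  0.142 -0.   ]
```

```bash
python3 -m handwheel '[[0,0.002,0.02,0],[0,0.002,0.04,0],[0,0.002,0.06,0],[0,0.002,0.08,0],[0,0.002,0.1,0],[0,0.002,0.115,0],[0,0.002,0.125,0],[0,0.002,0.133,0],[0,0.002,0.139,0],[0,0.002,0.142,0],[0,0.002,0.142,0],[0,0.002,0.142,0]]' && python3 -m handwheel '[[0,0,0,0],[0,0,0,0],[0,0,0,0],[0,0,0,0]]' 40 && python3 -m handwheel '[[0,0,-0.05,0],[0,0,-0.1,0],[0,0,-0.2,0],[0,0,-0.3,0],[0,0,-0.37,0],[0,0,-0.37,0]]' && python3 - <<'E'
from h import *
import pickle
plan(.436,-.045,.25,70)
E
```

```text
time: 28.13
position: [0.6119, -0.1758, 0.1423]
tool_rot: [0.667, 0.745, 0.0, 0.0]
ft_force: [-0.1, 1.0, -1.1]
grip_width: 0.0098
grip_force: 34.9
time: 28.47
position: [0.6119, -0.1758, 0.1424]
tool_rot: [0.667, 0.745, 0.0, 0.0]
ft_force: [-0.6, -0.3, 0.4]
grip_width: 0.0287
grip_force: 0.0
time: 28.97
position: [0.6147, -0.177, 0.259]
tool_rot: [0.667, 0.745, 0.002, 0.005]
ft_force: [0.4, 0.1, 0.8]
grip_width: 0.0349
grip_force: 0.0
now [ 0.6147 -0.177   0.259 ] yaw 96.4 q6 -0.57 t 29.0 -> row [ 0.504 -0.543  0.022  0.073]
```

```bash
python3 -m handwheel '[[0.5,-0.54,0,0.073],[0.5,-0.54,0,0.073],[0.5,-0.54,0,0.073],[0.5,-0.54,0.01,0.073],[0.5,-0.54,0.02,0.073],[0.504,-0.543,0.022,0.073],[0.504,-0.543,0.022,0.073],[0.504,-0.543,0.022,0.073],[0.504,-0.543,0.022,0.073],[0.504,-0.543,0.022,0.073],[0.504,-0.543,0.022,0.073]]' && python3 - <<'E'
from h import *
c=cam('wrist'); save(c,'pics/w9.png')
for d in vision.look_for('wrist','spare_a_center')[:3]: print(d,at(c,d['point'],.07))
o=robot.get_obs(); a=cv2.imread('pics/w7.png')[110:200,290:380]; b=cv2.imread('pics/w9.png')
r=cv2.matchTemplate(b,a,cv2.TM_CCOEFF_NORMED); print(cv2.minMaxLoc(r),'expect 290,110')
plan(.4572,-.0187,.112,70)
s=cam('scene'); save(s,'pics/s7.png')
A=cv2.imread('pics/scene0.png').astype(int); D=np.abs(A-s['frame'][:,:,::-1]).max(2)>40
al=np.radians(6.5)
def rl(x,y,z): return np.array([.5955+np.cos(al)*x-np.sin(al)*y, -.0445+np.sin(al)*x+np.cos(al)*y,z])
for i in range(9):
    y=-.176+i*.044; p=[px(s,rl(-.022,y,.043)),px(s,rl(0,y,.14))]
    print(i/2, [ (q.round(), s['frame'][int(q[0])-2:int(q[0])+3,int(q[1])-2:int(q[1])+3].reshape(-1,3).mean(0).round()) for q in p])
E
```

```text
time: 29.88
position: [0.4344, -0.0445, 0.2465]
tool_rot: [0.819, 0.574, 0.0, 0.0]
ft_force: [0.4, -0.1, -0.4]
grip_width: 0.0347
grip_force: 0.0
{'point': [154.6, 331.7], 'conf': 0.88} [ 0.4553 -0.0149  0.07  ]
{'point': [24.9, 407.7], 'conf': 0.7} [0.5679 0.0788 0.07  ]
{'point': [227.6, 300.6], 'conf': 0.63} [ 0.393  -0.0822  0.07  ]
(-0.19208155572414398, 0.9649660587310791, (340, 194), (292, 109)) expect 290,110
now [ 0.4339 -0.0442  0.2463] yaw 70.1 q6 -0.01 t 30.0 -> row [0.107 0.044 0.448 0.   ]
0.0 [(array([168., 372.]), array([92., 95., 76.])), (array([141., 369.]), array([44., 40., 38.]))]
0.5 [(array([177., 365.]), array([93., 95., 75.])), (array([149., 362.]), array([44., 40., 38.]))]
1.0 [(array([185., 358.]), array([93., 96., 76.])), (array([158., 354.]), array([60., 53., 50.]))]
1.5 [(array([195., 350.]), array([86., 58., 42.])), (array([167., 345.]), array([115.,  89.,  74.]))]
2.0 [(array([204., 342.]), array([ 96., 100.,  79.])), (array([177., 337.]), array([47., 41., 37.]))]
2.5 [(array([214., 333.]), array([103.,  70.,  50.])), (array([187., 328.]), array([112.,  81.,  63.]))]
3.0 [(array([225., 325.]), array([101., 106.,  84.])), (array([197., 318.]), array([43., 38., 35.]))]
3.5 [(array([236., 315.]), array([100., 107.,  86.])), (array([209., 308.]), array([46., 41., 39.]))]
4.0 [(array([248., 306.]), array([102., 109.,  86.])), (array([220., 297.]), array([45., 40., 38.]))]
```

```bash
python3 -m handwheel '[[0.06,0.03,0,0],[0.107,0.044,0,0],[0.107,0.044,0,0],[0.107,0.044,0.1,0],[0.107,0.044,0.2,0],[0.107,0.044,0.3,0],[0.107,0.044,0.37,0],[0.107,0.044,0.42,0],[0.107,0.044,0.448,0],[0.107,0.044,0.448,0],[0.107,0.044,0.448,0]]' 60 && python3 -m handwheel '[[0,0,0,0],[0,0,0,0],[0,0,0,0],[0,0,0,0],[0,0,0,0],[0,0,0,0],[0,0,0,0],[0,0,0,0],[0,0,0,0]]' 0 35 && python3 -m handwheel '[[0,0,-0.05,0],[0,0,-0.1,0],[0,0,-0.15,0],[0,0,-0.2,0],[0,0,-0.24,0],[0,0,-0.24,0]]' && python3 - <<'E'
from h import *
plan(.491,-.012,.184,96.5)
E
```

```text
time: 30.95
position: [0.4564, -0.0182, 0.1121]
tool_rot: [0.819, 0.574, -0.0, -0.0]
ft_force: [0.2, 0.6, -0.2]
grip_width: 0.0523
grip_force: 0.0
time: 31.7
position: [0.4565, -0.0179, 0.1121]
tool_rot: [0.819, 0.574, 0.0, 0.0]
ft_force: [0.8, 0.6, 1.1]
grip_width: 0.0096
grip_force: 35.0
time: 32.2
position: [0.4575, -0.0181, 0.1858]
tool_rot: [0.819, 0.574, 0.001, 0.002]
ft_force: [-0.5, -0.6, -0.8]
grip_width: 0.0099
grip_force: 35.0
now [ 0.4575 -0.0181  0.1858] yaw 70.1 q6 0.06 t 32.2 -> row [ 0.057  0.098  0.006 -0.073]
```

```bash
python3 -m handwheel '[[0.015,0.03,0.003,-0.018],[0.03,0.05,0.003,-0.036],[0.045,0.08,0.003,-0.054],[0.057,0.098,0.003,-0.073],[0.057,0.098,0.003,-0.073],[0.057,0.098,0.003,-0.073],[0.057,0.098,0.003,-0.073]]' && python3 - <<'E'
from h import *
plan(.5905,-.0008,.184,96.5)
E
```

```text
time: 32.78
position: [0.4886, -0.0116, 0.1824]
tool_rot: [0.668, 0.745, -0.001, -0.001]
ft_force: [0.6, -0.4, -2.5]
grip_width: 0.0102
grip_force: 35.0
now [ 0.4886 -0.0116  0.1824] yaw 96.2 q6 -0.36 t 32.8 -> row [-0.001  0.341 -0.006 -0.001]
```

```bash
python3 -m handwheel '[[0,0.06,-0.005,-0.001],[0,0.12,-0.005,-0.001],[0,0.18,-0.005,-0.001],[0,0.24,-0.005,-0.001],[0,0.29,-0.005,-0.001],[0,0.32,-0.005,-0.001],[0,0.338,-0.005,-0.001],[0,0.341,-0.005,-0.001],[0,0.341,-0.005,-0.001],[0,0.341,-0.005,-0.001]]' && python3 - <<'E'
from h import *
plan(.5905,-.0008,.142,96.5)
E
```

```text
time: 33.62
position: [0.5902, -0.0004, 0.1844]
tool_rot: [0.664, 0.747, -0.001, -0.001]
ft_force: [0.1, -0.6, -1.7]
grip_width: 0.0096
grip_force: 35.0
now [ 0.5902 -0.0004  0.1844] yaw 96.7 q6 -0.31 t 33.6 -> row [-0.002  0.001  0.141  0.001]
```

Lower, release and retreat. Then check.

```bash
python3 -m handwheel '[[-0.001,0.001,0.02,0],[-0.001,0.001,0.04,0],[-0.001,0.001,0.06,0],[-0.001,0.001,0.08,0],[-0.001,0.001,0.1,0],[-0.001,0.001,0.115,0],[-0.001,0.001,0.125,0],[-0.001,0.001,0.133,0],[-0.001,0.001,0.139,0],[-0.001,0.001,0.141,0],[-0.001,0.001,0.141,0],[-0.001,0.001,0.141,0]]' && python3 -m handwheel '[[0,0,0,0],[0,0,0,0],[0,0,0,0],[0,0,0,0]]' 40 && python3 -m handwheel '[[0,0,-0.05,0],[0,0,-0.1,0],[0,0,-0.2,0],[0,0,-0.3,0],[0,0,-0.37,0],[0,0,-0.37,0],[-0.2,-0.3,-0.37,0],[-0.4,-0.6,-0.37,0],[-0.6,-0.6,-0.37,0],[-0.8,-0.6,-0.37,0],[-1,-0.6,-0.37,0],[-1,-0.6,-0.37,0],[-1,-0.6,-0.37,0],[-1,-0.6,-0.37,0]]' && python3 - <<'E'
from h import *
s=cam('scene'); save(s,'pics/s8.png')
al=np.radians(6.5)
def rl(x,y,z): return np.array([.5955+np.cos(al)*x-np.sin(al)*y, -.0445+np.sin(al)*x+np.cos(al)*y,z])
for i in range(9):
    y=-.176+i*.044; p=[px(s,rl(-.022,y,.043)),px(s,rl(0,y,.14))]
    print(i/2, [ s['frame'][int(q[0])-2:int(q[0])+3,int(q[1])-2:int(q[1])+3].reshape(-1,3).mean(0).round() for q in p])
t=cam('top'); save(t,'pics/t8.png')
hsv=cv2.cvtColor(t['frame'],cv2.COLOR_RGB2HSV)
m=cv2.inRange(hsv,(40,30,90),(85,110,230)); n,_,st,ce=cv2.connectedComponentsWithStats(m)
for k in range(1,n):
    if st[k,4]>8 and 180<ce[k][1]<300 and ce[k][0]<480:
        P=at(t,ce[k][::-1],.043); d=P[:2]-[.5955,-.0445]; print('jade',ce[k].round(),st[k,4],'rail xy',d@[np.cos(al),np.sin(al)],d@[-np.sin(al),np.cos(al)])
for l in ['spare_a_center','rod_grip','pad']:
    for d in vision.look_for('top',l): print(l,np.round(d['point']),d['conf'])
E
```

```text
time: 34.62
position: [0.592, -0.0007, 0.1426]
tool_rot: [0.664, 0.747, 0.0, 0.0]
ft_force: [-0.5, -0.6, -0.8]
grip_width: 0.0099
grip_force: 34.9
time: 34.95
position: [0.592, -0.0007, 0.1427]
tool_rot: [0.664, 0.747, 0.0, 0.0]
ft_force: [0.5, 0.0, -0.1]
grip_width: 0.0288
grip_force: 0.0
time: 36.12
position: [0.4534, -0.2928, 0.2528]
tool_rot: [0.664, 0.747, 0.0, -0.0]
ft_force: [1.6, -0.2, 0.3]
grip_width: 0.0347
grip_force: 0.0
0.0 [array([94., 97., 78.]), array([50., 44., 41.])]
0.5 [array([95., 97., 76.]), array([47., 42., 40.])]
1.0 [array([95., 98., 77.]), array([62., 55., 51.])]
1.5 [array([88., 60., 43.]), array([116.,  90.,  74.])]
2.0 [array([ 98., 102.,  81.]), array([49., 42., 38.])]
2.5 [array([ 96., 103.,  82.]), array([46., 41., 39.])]
3.0 [array([102., 107.,  85.]), array([44., 39., 36.])]
3.5 [array([101., 109.,  87.]), array([47., 42., 39.])]
4.0 [array([103., 110.,  87.]), array([46., 41., 38.])]
jade [409. 210.] 13 rail xy -0.02093212334277515 -0.17491730819852994
jade [393. 212.] 15 rail xy -0.021057179323878995 -0.13079394997247354
jade [378. 214.] 14 rail xy -0.02117071685997792 -0.08812701869187799
jade [329. 220.] 16 rail xy -0.020257248480210894 0.04341547165358672
jade [344. 219.] 13 rail xy -0.020963913262991043 0.0013649253195129976
jade [312. 223.] 16 rail xy -0.021711878605045483 0.08924630440094773
jade [296. 225.] 17 rail xy -0.021696159432181217 0.13206427911308916
jade [279. 227.] 16 rail xy -0.02136669239916425 0.17725060416873778
jade [436. 279.] 13 rail xy -0.21069304472652703 -0.21631511637572828
spare_a_center [214. 324.] 0.5
rod_grip [270. 284.] 0.92
pad [264. 288.] 0.78
```

```bash
python3 - <<'E'
from h import *
t=cam('top')
for f in ('pics/top0.png','pics/t8.png'):
    im=cv2.imread(f); hsv=cv2.cvtColor(im,cv2.COLOR_BGR2HSV)
    m=cv2.inRange(hsv,(12,70,190),(28,190,255)); m[:240]=0;m[300:]=0;m[:,:250]=0;m[:,330:]=0
    r,q=np.nonzero(m); P=np.array([at(t,p,.021)[:2] for p in zip(r,q)],np.float32)*1000
    print(f,len(r),cv2.minAreaRect(P))
a=cv2.imread('pics/top0.png');b=cv2.imread('pics/t8.png')
D=(np.abs(a.astype(int)-b).max(2)>50); D[330:]=0
n,_,st,ce=cv2.connectedComponentsWithStats(D.astype(np.uint8))
print([(ce[k].round(),st[k,4]) for k in range(1,n) if st[k,4]>25])
E
```

```text
pics/top0.png 177 ((440.0414733886719, 109.07923126220703), (84.3990707397461, 27.175331115722656), 62.94208526611328)
pics/t8.png 232 ((442.4555969238281, 113.86320495605469), (85.62789154052734, 27.14044952392578), 62.92717361450195)
[(array([396., 203.]), np.int32(207)), (array([452., 278.]), np.int32(16098)), (array([329., 204.]), np.int32(67)), (array([294., 208.]), np.int32(61)), (array([330., 216.]), np.int32(129)), (array([297., 220.]), np.int32(135)), (array([201., 230.]), np.int32(45)), (array([239., 240.]), np.int32(80)), (array([340., 261.]), np.int32(201)), (array([273., 264.]), np.int32(37)), (array([301., 277.]), np.int32(35))]
```

The rod is on the pad, with its handle along it. All three hangers hang within 1–2 mm of their gap centres, and nothing else has moved. Handing in.

```bash
python3 -c "
from h import *
print(job.hand_in())"
```

```text
the job is handed in; nothing more can be done
None
```

Job handed in: I pulled the stray out with the rod, laid the rod back along its pad, and hung the stray (gap 3) and both spares I could see (gaps 0 and 2); the last camera check put all three within about 2 mm of their gap centres and the five original hangers still in place.

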